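# Set the power preset on the jeweller's welding bench

### The job

Of the two thumbwheel boxes on the bench, take the one with the wide, tall knurled wheel and roll that wheel by its edge until the digit 4 stands in the middle of its window, then let go. Leave the other box's narrow, lower wheel on its 5.

Things in the scene. Friction and masses are not known exactly. Their poses are not given: they have to be found in the camera images.
- power_unit: The box to work on: grey, fixed, 110 x 110 mm, flat cover 64 mm above the bench; origin: centre of its underside, z up. The wide wheel's axle lies along its y axis. At its y = 13 to 43 mm a black hood (61 mm along x, top at 79 mm) frames an open window, 17 x 24 mm, centred at x = 0, y = 28 mm: it shows white digits 0-9, 12 mm tall, on a drum turning with the wheel, their tops to the box's +x.
- power_crown (a point): Top of the wide wheel (knurled aluminium, 24 mm wide, 76 mm diameter), mid-width, unpressed: at (0, -25, 88) mm in the box's frame, same axes. The wheel stands 24 mm out of the cover; press here and drag along the box's x. Its axle is sprung: pushed down the wheel sinks up to 8 mm (3 N to start, 1.5 N more per mm, then solid) and rises again; 3 to 6 mm of press grips well.
- power_wheel (a joint): Angle of the wide wheel, rad. Digit d is in mid-window at d x 0.628 (4 at 2.513). It grows as the crown is dragged towards the box's +x, by distance / 38 mm. No clicks: it stays where left, light friction (about 1 N at the rim). Stops just below 0 and just above 9, so 9 does not go on to 0. It starts between about 1 and 3, often between two digits.
- timer_wheel (a joint): Angle of the narrow wheel (10 mm wide, 60 mm diameter, top 80 mm above the bench) on the other box, rad, same scale and window; it starts on 5 (3.14) and must stay there. That box has the same size and colour and stands about 0.26 to 0.46 m to the left or right of the first: they may change places.
Mind the look-alikes: they are no part of the job. Leave any green or red look-alike of the power_unit alone. What is shaped like the part that bears timer_wheel but blue is not meant.

How it is judged:
By the outcome, as a careful person would: the job done as asked, in the order asked, and still so for the second after the job is handed in, with the robot touching nothing.
It also fails if it takes over 35 s, if anything falls off the work surface, if the arm or the gripper's body presses on something with over 40 N, if the wrist force passes 120 N, or if a joint passes its speed limit or range.

### The arm

A 6-joint arm with a two-finger parallel gripper is mounted at the origin on the work surface. World frame = base frame: x ahead of the robot, y to its left, z up, the work surface at z = 0. Lengths are in m, angles in rad, forces in N, time in s.
With the tool pointing down it reaches from about 0.3 to 0.875 m from the base axis. Payload 6.4 kg.
Tool frame: the origin (TCP) lies at the very end of the fingers, on their centre line; the grasp point (between the pads) lies 19 mm behind it; z points along the fingers, y is the line along which they close (so a half turn about z gives the same grasp; the last joint's range is limited). The gripper opens to 85 mm and grips with 20 to 120 N. Pads are 22 mm wide; open, the fingers measure 114 mm over their backs; the gripper's body (76 mm by 85 mm) begins 54 mm behind the grasp point. The pads swing forward as they close: fully open they stand 13 mm farther back than shut.
Start: joints at [-1.483, 0.181, 1.607, -0, 1.354, -0.206], TCP at [0.167, -0.55, 0.231] pointing down, gripper open.
Joint ranges: [-2.99, 2.99], [-0.89, 2.07], [0.3, 2.58], [-1.14, 4.28], [0, 2.63], [-3.12, 3.12]. Speed limits (rad/s): [2.57, 2.57, 3.01, 3.14, 3.14, 3.14].

### API

Orientations are given as a rotation vector (axis times angle).
In Python, from rig import r, snapshot, camera_model gives the robot as it stands.
- The arm moves only by the tool jog_arm, never from a script. Its argument "motion" is a list that holds one entry, the list of rows, each a list of 4 numbers: the shift along the world's x, y, z in cm, then the turn about the world's z in degrees. In form: [[[tx, ty, tz, twist], ...]]. A call has 1 to 20 rows; each row is the pose to reach, as a shift and turn from the pose commanded when the call began; what a row does not reach only later rows make up. A row lasts 1/8 s, in which the tool goes at most 62.5 mm and 10.7 degrees, less where a joint would pass 70% of its speed; a pose out of reach is approached as far as the arm can. A call with a gripper value outside its range is refused whole. "fingers" is the closure, from 0 (fully open) to 1 (shut), set as the call begins (left out, the last holds). The fingers move at their own pace and stop on an object; "grip_force" is the grip in N (left out, the last holds). Time passes only in rows, so rows that repeat a pose let the fingers close. It gives the time, the measured TCP pose, the force, the opening and the grip force at its end, in the units of the state.
- r.get_state(): the state, without advancing time (a new reading comes with each control period).
- snapshot(name): name is "scene" or "side" or "wrist"; returns the picture (384x512x3 uint8, red, green, blue); there is no depth.
- camera_model(name): a dict with "mtx" (3x3 intrinsics, pixels), "world_to_cam" (4x4, takes a point from world to camera coordinates). Camera axes: x right, y down, z forward; pixel columns grow to the right and rows downward; lengths in m; the calibration is good to about 2 mm. A picture is of the moment at which its call begins: read the wrist's pose just before it. camera_model takes no time and is no camera call; for the wrist camera it gives the pose at the moment of the call.
- r.finish_job(): hands the job in; it is judged then, once.
The state is a dict: "clock": time; "joint_pos": joint angles; "joint_vel": joint speeds; "effort": joint torques, N m; "position": TCP position; "ee_rot": TCP orientation; "wrist_force": force on the tool from outside, world axes, zero at the start; "ft_torque": the same for the moment, N m; "opening": finger opening in m; "grasp_force": force on a finger pad.
Only numpy, scipy, OpenCV 4.12 (cv2) and the standard library are available. Lean on these libraries where they do the work, as an engineer would, in place of code of your own. Each camera call takes 0.05 s, during which the arm holds its last target. There are 200 camera calls.

## Working session

There is one attempt and no reset: what is moved stays moved. The work goes in short steps, Python scripts to look and compute and a tool call to move; the robot and the scene stay as the last step left them, time stands still between calls to the robot, and variables do not carry over. Pictures are saved under pics/ and viewed, at most 10 in all, crops included, and the job is handed in when it is done.

Besides the shell and the picture viewer there is one more tool, called after ">>>" by a JSON object that holds its "op" and its "data", one argument or row to a line. jog_arm: Moves the arm, as the interface text tells. Its arguments: {"type":"object","properties":{"motion":{"type":"array","items":{"type":"array","items":{"type":"array","items":{"type":"number"}}}},"fingers":{"type":"number"},"grip_force":{"type":"number"}},"required":["motion"]}

```bash
mkdir -p pics; python3 - <<'E'
from rig import r,snapshot,camera_model
import cv2
for n in("scene","side"):
    im=snapshot(n);cv2.imwrite(f"pics/{n}0.png",cv2.resize(im[:,:,::-1],(800,600),interpolation=cv2.INTER_CUBIC))
    m=camera_model(n);print(m)
s=r.get_state();print(s["clock"],s["position"],s["ee_rot"])
E
```

```text
{'mtx': array([[349.78893808,   0.        , 254.70669739],
       [  0.        , 349.78893808, 192.14465077],
       [  0.        ,   0.        ,   1.        ]]), 'world_to_cam': array([[-0.17799013,  0.98394698, -0.01295588,  0.14642045],
       [ 0.63365175,  0.1045308 , -0.76652382, -0.25007409],
       [-0.75286451, -0.14464319, -0.64208518,  1.31888558],
       [ 0.        ,  0.        ,  0.        ,  1.        ]])}
{'mtx': array([[413.85578549,   0.        , 251.59399407],
       [  0.        , 413.85578549, 194.2120147 ],
       [  0.        ,   0.        ,   1.        ]]), 'world_to_cam': array([[-0.99000424, -0.14064524, -0.01051264,  0.49492024],
       [-0.09179407,  0.69913992, -0.70906786,  0.14814041],
       [ 0.10707683, -0.70101519, -0.70506188,  0.87317714],
       [ 0.        ,  0.        ,  0.        ,  1.        ]])}
0.1 [ 0.16649379 -0.54986717  0.23046838] [-3.10622143e+00 -4.59659875e-01 -1.87154347e-04]
```

View pics/scene0.png

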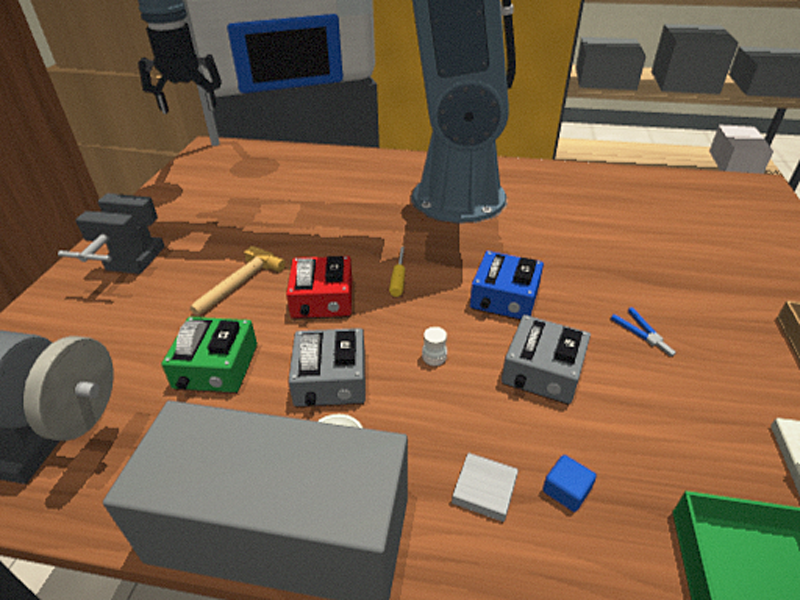

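View pics/side0.png

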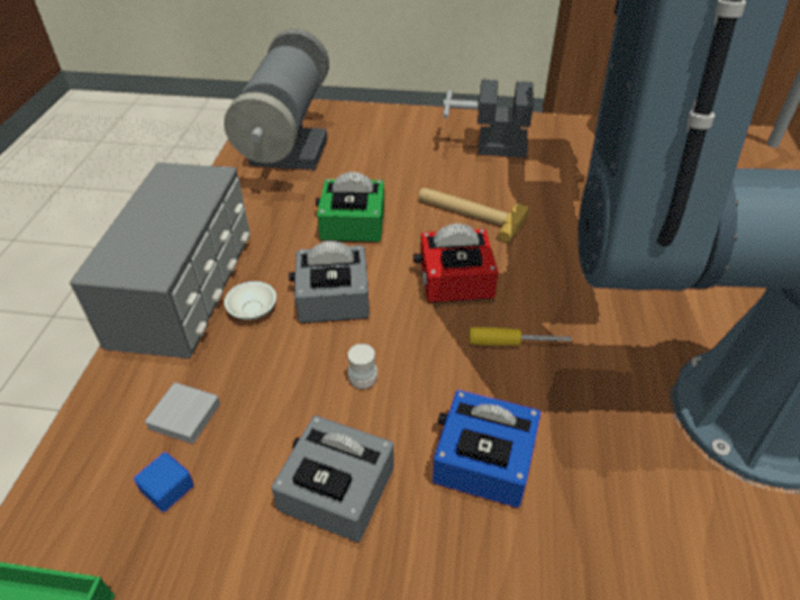

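The scene view (800 px scale) has two grey boxes. The one at (328,367), or (331,282) in side, has a wide bright wheel. The one at (547,358), or (333,478) in side, has a narrow wheel and shows 5. Green (210,353), red (320,285) and blue (507,283) are look-alikes. The left grey box fits, so I'll confirm it in an enlarged crop.

```bash
python3 - <<'E'
from rig import snapshot
import cv2,numpy as np
a=snapshot("scene")[200:265,175:245,::-1];b=snapshot("side")[148:210,180:242,::-1]
f=lambda x:cv2.resize(x,(400,int(400*x.shape[0]/x.shape[1])),interpolation=cv2.INTER_CUBIC)
A,B=f(a),f(b);h=min(A.shape[0],B.shape[0]);cv2.imwrite("pics/crop.png",np.hstack([A[:h],B[:h]]));print(A.shape,B.shape,h)
E
```

```text
(371, 400, 3) (400, 400, 3) 371
```

View pics/crop.png

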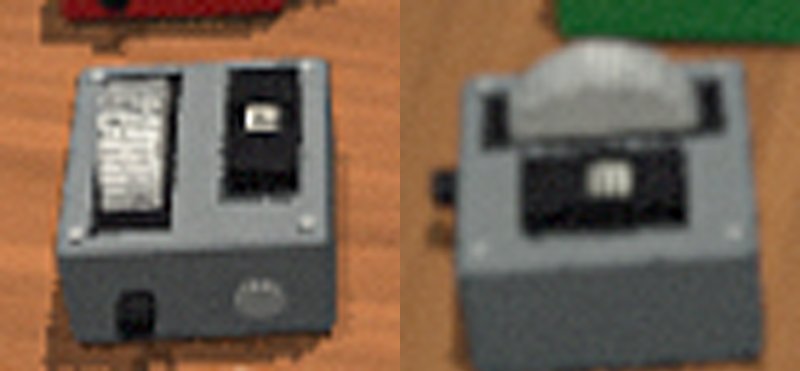

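The crop confirms the grey box with the wide tall wheel; its cover corners are readable in both views, so I'll triangulate them.

```bash
cat >h.py <<'E'
import numpy as np,cv2
from rig import r,snapshot,camera_model
def P(n):
    m=camera_model(n);return m["mtx"]@m["world_to_cam"][:3]
def plane(M,uv,z):
    A=np.c_[M[:,0],M[:,1],M[:,2]*z+M[:,3]];q=np.linalg.solve(A,[*uv,1]);return q[:2]/q[2]
E
python3 - <<'E'
from h import *
a=np.array([(83,60),(327,60),(333,247),(58,254)])/5.714+[175,200]
b=(np.array([(742,62),(755,255),(458,278),(462,75)])-[400,0])/6.452+[180,148]
X=cv2.triangulatePoints(P("scene"),P("side"),a.T,b.T);X=(X[:3]/X[3]).T;print(X.round(4))
for n,p in(("scene",a),("side",b)):
    Q=np.array([plane(P(n),q,.064) for q in p]);c=Q.mean(0)
    ex=(Q[2]+Q[3]-Q[0]-Q[1])/2;ey=(Q[1]+Q[2]-Q[0]-Q[3])/2
    yx=np.arctan2(ex[1],ex[0]);yy=np.arctan2(-ey[0],ey[1])
    print(n,c,np.linalg.norm(ex),np.linalg.norm(ey),np.degrees([yx,yy]))
E
```

```text
[[ 0.5757 -0.2092  0.0593]
 [ 0.5532 -0.1053  0.0559]
 [ 0.6577 -0.0794  0.055 ]
 [ 0.6826 -0.1856  0.0587]]
scene [ 0.62345143 -0.14268215] 0.11022128078601222 0.1073886514901822 [13.85754857 10.49859702]
side [ 0.61521187 -0.13760001] 0.10672297635118021 0.1100289646176618 [12.66819826 12.91743581]
```

>>> {"op": "jog_arm", "data": {
  "motion": [
    [[4, 3.4, 0, -0.4], [8, 6.8, 0, -0.8], [12, 10.2, 0, -1.2], [16, 13.6, 0, -1.6], [20, 17, 0, -2], [24, 20.4, 0, -2.4], [28, 23.8, 0, -2.8], [32, 27.2, 0, -3.2], [36, 30.6, 0, -3.6], [40, 34, 0, -4], [43, 36.4, 0, -4], [44.7, 38.3, 0, -4], [44.7, 38.3, 0, -4], [44.7, 38.3, 0, -4]]
  ],
  "fingers": 1
}}

```text
clock: 1.95
position: [0.613, -0.1677, 0.2309]
ee_rot: [-3.122, -0.351, 0.001]
wrist_force: [0.5, -0.4, 0.6]
opening: -0.0001
grasp_force: 0.0
```

```bash
python3 - <<'E'
from h import *
s=r.get_state();print(s["clock"],s["position"],s["ee_rot"],s["opening"],s["wrist_force"]);M=P("wrist");np.save("Mw.npy",M)
im=snapshot("wrist");cv2.imwrite("pics/w1.png",cv2.resize(im[:,:,::-1],(800,600),interpolation=cv2.INTER_CUBIC))
q=M@[.618,-.142,.064,1];print(q[:2]/q[2]*800/512)
E
```

```text
1.95 [ 0.6130109  -0.16771561  0.23093014] [-3.12186566e+00 -3.51085025e-01  1.36497093e-03] -8.561612725276521e-05 [ 0.47397158 -0.42513669  0.64410074]
[363.40827407 244.63080817]
```

View pics/w1.png

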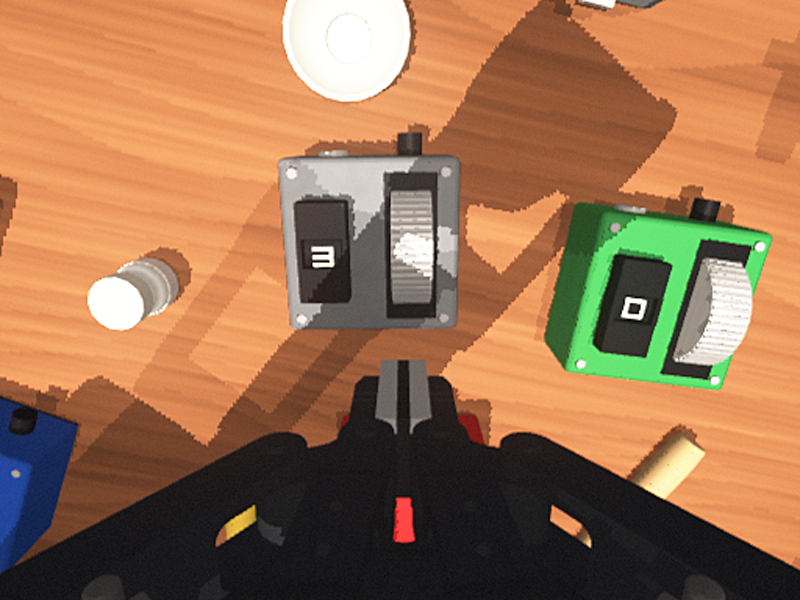

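The wrist view shows the grey box with corners at about (283,157), (460,156), (456,327) and (290,327). The wide wheel is at (411,247) and the window at (322,256). I'll enlarge the window and refine the pose.

```bash
python3 - <<'E'
from h import *
M=np.load("Mw.npy");k=512/800
b=np.array([(290,327),(283,157),(460,156),(456,327)])*k  # -x+y,+x+y,+x-y,-x-y
Q=np.array([plane(M,q,.064) for q in b]);c=Q.mean(0);ex=(Q[1]+Q[2]-Q[0]-Q[3])/2;ey=(Q[0]+Q[1]-Q[2]-Q[3])/2
print(c,np.linalg.norm(ex),np.linalg.norm(ey),np.degrees([np.arctan2(ex[1],ex[0]),np.arctan2(-ey[0],ey[1])]))
# crown: wheel edge mid in wrist at z .088 
print("wheel mid",plane(M,np.array([412,247])*k,.088),"hood mid",plane(M,np.array([323,251])*k,.079))
# scene+wrist triangulation of cover corners
a=np.array([(327,60),(333,247),(58,254),(83,60)])/5.714+[175,200]
X=cv2.triangulatePoints(P("scene"),M,a.T,b.T);print((X[:3]/X[3]).T.round(4))
im=cv2.imread("pics/w1.png")[185:320,280:460]
s=snapshot("side")[275:335,180:250,::-1]
f=lambda x:cv2.resize(x,(int(400*x.shape[1]/x.shape[0])//1,400),interpolation=cv2.INTER_CUBIC)
o=np.hstack([f(im)[:,:400],f(s)[:,:400]]);cv2.imwrite("pics/c2.png",o)
E
```

```text
[ 0.61844521 -0.14749884] 0.10679244114900374 0.10592814057711891 [12.32109383 12.95758106]
wheel mid [ 0.62779931 -0.17014319] hood mid [ 0.61209799 -0.12000885]
[[ 0.551  -0.1056  0.0548]
 [ 0.6568 -0.081   0.0517]
 [ 0.6821 -0.1865  0.0568]
 [ 0.577  -0.2105  0.0619]]
```

View pics/c2.png

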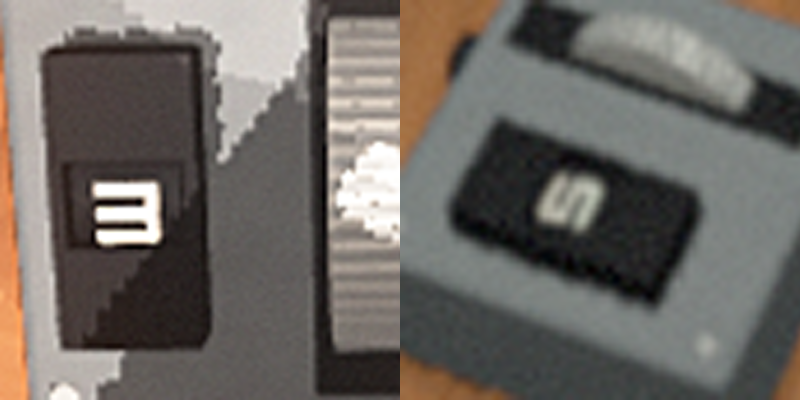

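The window shows an upright 3 about 1.5 mm short of centre (towards -x), so roughly 25 mm of drag to +x is needed. The timer shows 5. I'm going down at 13 mm before the crown.

>>> {"op": "jog_arm", "data": {
  "motion": [
    [[-0.1, -0.4, -5, 0], [-0.1, -0.4, -10, 0], [-0.1, -0.4, -13, 0], [-0.1, -0.4, -14, 0], [-0.1, -0.4, -14.4, 0], [-0.1, -0.4, -14.7, 0], [-0.1, -0.4, -14.7, 0], [-0.1, -0.4, -14.7, 0]]
  ]
}}

```text
clock: 3.05
position: [0.6134, -0.1719, 0.0858]
ee_rot: [3.12, 0.351, 0.003]
wrist_force: [-0.1, 0.1, 4.8]
opening: 0.0002
grasp_force: 2.1
```

Contact at about 5 N, so I'll press deeper and drag 26 mm.

>>> {"op": "jog_arm", "data": {
  "motion": [
    [[0, 0, -0.2, 0], [0, 0, -0.35, 0], [0, 0, -0.35, 0], [0.3, 0.07, -0.35, 0], [0.6, 0.14, -0.35, 0], [0.9, 0.2, -0.35, 0], [1.2, 0.27, -0.35, 0], [1.5, 0.34, -0.35, 0], [1.8, 0.4, -0.35, 0], [2.1, 0.47, -0.35, 0], [2.5, 0.56, -0.35, 0], [2.5, 0.56, -0.35, 0], [2.5, 0.56, -0.35, 0]]
  ]
}}

```text
clock: 4.68
position: [0.6395, -0.1658, 0.0827]
ee_rot: [3.12, 0.351, 0.007]
wrist_force: [1.9, 1.2, 7.0]
opening: -0.0002
grasp_force: 3.7
```

>>> {"op": "jog_arm", "data": {
  "motion": [
    [[0, 0, 1, 0], [0, 0, 4, 0], [-1.5, 0, 8, 0], [-3, 0, 12, 0], [-4, 0, 14.5, 0], [-4, 0, 14.5, 0], [-4, 0, 14.5, 0]]
  ]
}}

```text
clock: 5.55
position: [0.5971, -0.1655, 0.2245]
ee_rot: [-3.121, -0.351, 0.002]
wrist_force: [0.1, -0.2, -0.1]
opening: 0.0001
grasp_force: 0.0
```

```bash
cat >look.py <<'E'
import sys
from h import *
s=r.get_state();m=camera_model("wrist");M=P("wrist");W=m["world_to_cam"]
print(s["clock"],s["position"],s["wrist_force"],"cam",-W[:3,:3].T@W[:3,3],"axis",W[2,:3])
im=snapshot("wrist")[:,:,::-1]
R=np.array([[.9755,-.22],[.22,.9755]])
c=np.array([.6185,-.145])
w=c+R@[0,.028];q=M@[*w,.079,1];u,v=(q[:2]/q[2]).astype(int);print(u,v)
u0,v0=u-40,v-30
cv2.imwrite(sys.argv[1],cv2.resize(im[v0:v0+60,u0:u0+80],(800,600),interpolation=cv2.INTER_CUBIC));print(u0,v0)
E
python3 look.py pics/w2.png
```

```text
5.55 [ 0.59710181 -0.16549451  0.22452649] [ 0.09694478 -0.17770788 -0.08751888] cam [ 0.66658198 -0.15042872  0.36705229] axis [-0.27877852 -0.06159298 -0.95837823]
208 144
168 114
```

View pics/w2.png

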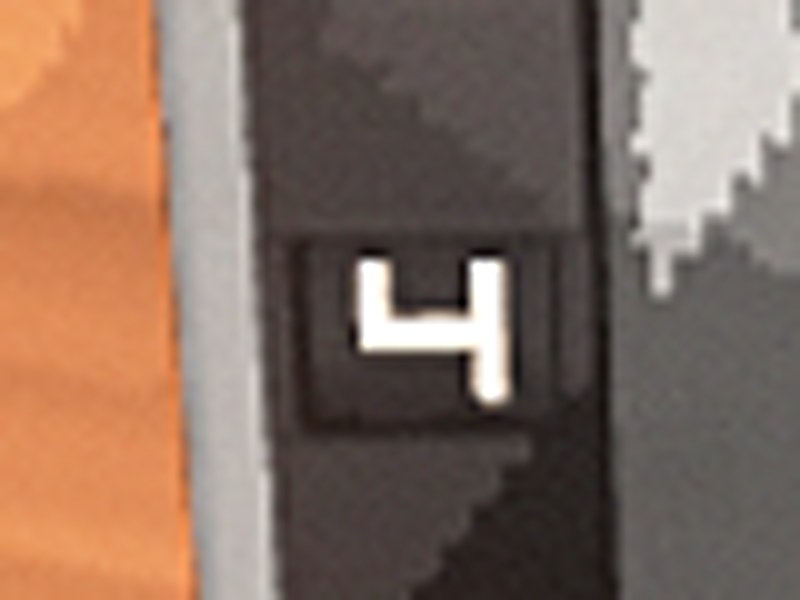

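The window shows 4 (rows 260-405 in a window of 235-430), near centred. For a parallax-free check I'll move the camera straight above the window.

>>> {"op": "jog_arm", "data": {
  "motion": [
    [[-3, 2, 0, 0], [-5.5, 3, 0, 0], [-5.5, 3, 0, 0], [-5.5, 3, 0, 0]]
  ]
}}

```text
clock: 6.1
position: [0.5429, -0.1359, 0.2251]
ee_rot: [-3.122, -0.351, 0.001]
wrist_force: [-0.4, -0.5, 0.7]
opening: -0.0001
grasp_force: 0.0
```

```bash
python3 look.py pics/w3.png; python3 - <<'E'
from h import *
im=snapshot("side")[130:340,160:260,::-1]
cv2.imwrite("pics/s3.png",cv2.resize(im,None,fx=2.8,fy=2.8,interpolation=cv2.INTER_CUBIC))
E
```

```text
6.1 [ 0.54292727 -0.13594109  0.22510065] [-0.36032885 -0.51217624  0.72238237] cam [ 0.61226843 -0.12080199  0.367671  ] axis [-0.27789423 -0.06208865 -0.95860305]
254 90
214 60
```

View pics/w3.png

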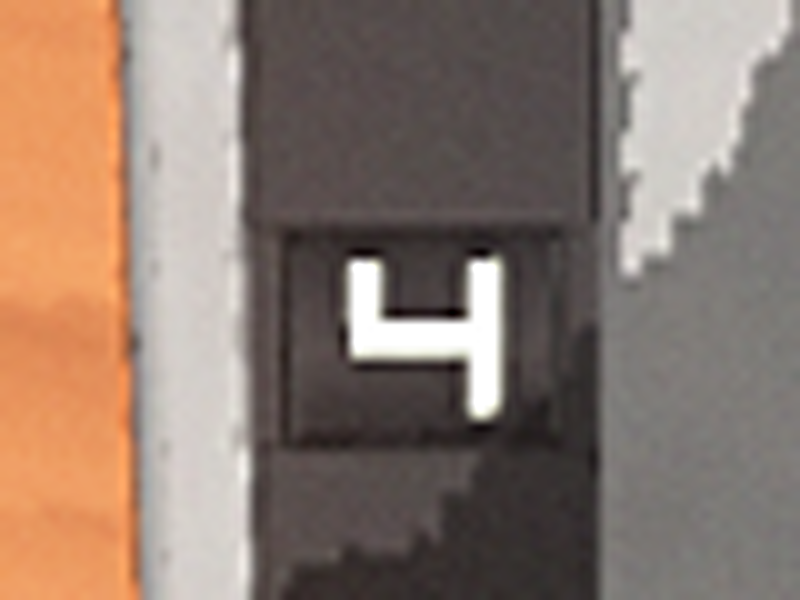

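View pics/s3.png

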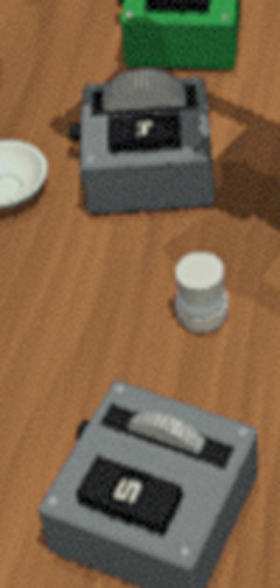

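From straight above, the 4 spans rows 257-422 in a window of 228-443, so it is about 0.3 mm off centre. The timer still shows 5 and the arm is clear, so I'm handing in.

```bash
python3 -c "
from rig import r
print(r.finish_job())"
```

```text
the job is handed in; nothing more can be done
None
```

The wide wheel's box now shows 4, about 0.3 mm off mid-window; the other box still reads 5, the arm is clear of everything, and the job was handed in at about 6 s (no verdict was returned).

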